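# Clear the laboratory bench after a practical

### The arm

A 7-joint arm with a two-finger parallel gripper is mounted at the origin on the work surface. World frame = base frame: x ahead of the robot, y to its left, z up, the work surface at z = 0. Lengths are in m, angles in rad, forces in N, time in s.
With the tool pointing down it reaches from about 0.4 to 0.85 m from the base axis. Payload 10.4 kg.
Tool frame: the origin (TCP) lies at the very end of the fingers, on their centre line; the grasp point (between the pads) lies 19 mm behind it; z points along the fingers, y is the line along which they close (so a half turn about z gives the same grasp; the last joint's range is limited). The gripper opens to 85 mm and grips with 20 to 120 N. Pads are 22 mm wide; open, the fingers measure 114 mm over their backs; the gripper's body (76 mm by 85 mm) begins 54 mm behind the grasp point. The pads swing forward as they close: fully open they stand 13 mm farther back than shut.
Start: joints at [1.282, 0.332, -0.065, 1.46, 0.022, 1.35, -0.088], TCP at [0.164, -0.603, 0.231] pointing down, gripper open.
Joint ranges: [-2.6, 2.6], [-0.5, 2.12], [-1.47, 1.34], [0.16, 2.42], [-1.27, 4.41], [0.06, 2.06], [-2.6, 2.6]. Speed limits (rad/s): [2.22, 2.22, 2.79, 2.79, 3.14, 3.14, 3.14].

### API

Orientations are given as a unit quaternion [x, y, z, w].
In Python, from workcell import manip, optics gives the robot as it stands.
- The arm moves only by the tool jog_arm, never from a script. Its arguments are lists of equal length, an entry for each row: "dr": the turn, a rotation vector about the tool's x, y, z normalised to -1 to 1, where 1 is 4 degrees, a list of three; "translation": the shift along the tool's x, y, z normalised to -1 to 1, where 1 is 0.025 m, a list of three; "jaw": the opening, from 0 (shut) to 1 (fully open). A call has 1 to 10 rows; each row shifts and turns the commanded pose from where the row before left it, along the tool's axes as they then stand; what a row does not reach is not made up. A row lasts 1/10 s, in which the tool goes at most 50 mm and 8.59 degrees, less where a joint would pass 70% of its speed; a pose out of reach is approached as far as the arm can. A call with a number of a shift or a turn outside -1 to 1 is refused whole. A call with a gripper value outside its range is refused whole. The fingers move at their own pace and stop on an object; "squeeze" is the grip in N (left out, the last holds). Time passes only in rows, so rows that do not move let the fingers close. It gives the time, the measured TCP pose, the force, the opening and the grip force at its end, in the units of the state.
- manip.get_obs(): the state, without advancing time (a new reading comes with each control period).
- optics.camera(name): name is "scene" or "top"; returns a dict with "color" (400x640x3 uint8, red, green, blue), "mtx" (3x3 intrinsics, pixels), "R" (3x3) and "t" (3): a world point X has camera coordinates R X + t. Camera axes: x right, y down, z forward; pixel columns grow to the right and rows downward; lengths in m; the calibration is good to about 2 mm. A picture is of the moment at which its call begins. There is no depth.
- manip.hand_in(): hands the job in; it is judged then, once.
The state is a dict: "clock": time; "joint_pos": joint angles; "joint_velocities": joint speeds; "tau": joint torques, N m; "position": TCP position; "ee_rot": TCP orientation; "ft_force": force on the tool from outside, world axes, zero at the start; "torque": the same for the moment, N m; "grip_width": opening from 0.0 (shut) to 1.0 (fully open); "grasp_force": force on a finger pad.
Only numpy, scipy, OpenCV 4.12 (cv2) and the standard library are available. Lean on these libraries where they do the work, as an engineer would, in place of code of your own. Each camera call takes 0.05 s, during which the arm holds its last target. There are 200 camera calls.

### The job

Clear the bench: stand both square powder jars in the shallow steel tray, both round amber liquid bottles in the deep spill tub and the used beaker in the slatted wash basket, each upright on the bottom of its container. Keep them upright on the way and set them down, do not drop them. Leave the Petri dish and the conical flask where they are.

Things in the scene. Friction and masses are not known exactly. Their poses are not given: they have to be found in the camera images.
- powder_jar_1: powder jar, one of two alike: white plastic, square 50 x 50 mm body with flat upright sides up to 78 mm, blue labels on its +x and -x sides, round black screw cap 41 mm wide up to 100 mm. About 160 g. Origin: centre of its underside; z up; x and y square to its sides
- powder_jar_2: powder jar, one of two alike: white plastic, square 50 x 50 mm body with flat upright sides up to 78 mm, blue labels on its +x and -x sides, round black screw cap 41 mm wide up to 100 mm. About 160 g. Origin: centre of its underside; z up; x and y square to its sides
- amber_bottle_1: liquid bottle, one of two alike: round amber glass, 50 mm across with upright sides up to 72 mm, paper label, sloping shoulder, white round cap 29 mm wide, overall 112 mm tall. About 200 g. Origin: centre of its underside; z along its axis, up
- amber_bottle_2: liquid bottle, one of two alike: round amber glass, 50 mm across with upright sides up to 72 mm, paper label, sloping shoulder, white round cap 29 mm wide, overall 112 mm tall. About 200 g. Origin: centre of its underside; z along its axis, up
- beaker: used beaker: plain white plastic, open at the top, round, 49 mm across, rim 52 mm across, 68 mm tall, wall 3 mm, a small pouring lip that stands 5 mm out at its -x side, short blue marks on its +x side. About 40 g. Origin: centre of its underside; z up
- shallow_tray: shallow tray for the powder jars: bright stainless steel, low rim, 14 mm high overall, a thin wire handle on each short end; 110 mm along its x, 190 mm along its y, walls and floor 4 mm thick (inside 102 x 182 mm). Origin: centre of its underside, so the inner floor is at z = 4 mm. Fixed
- spill_tub: deep spill tub for the liquid bottles: grey plastic with closed smooth walls, 50 mm high overall, a rim that stands out 5 mm all round; 110 mm along its x, 190 mm along its y, walls and floor 4 mm thick (inside 102 x 182 mm). Origin: centre of its underside, so the inner floor is at z = 4 mm. Fixed
- wash_basket: slatted wash basket for used beakers: white plastic, sides of three horizontal slats with gaps, dark drain slots in its floor, 44 mm high overall; 110 mm along its x, 190 mm along its y, walls and floor 4 mm thick (inside 102 x 182 mm). Origin: centre of its underside, so the inner floor is at z = 4 mm. Fixed
- petri_dish: covered Petri dish, clear plastic rim with amber-yellow jelly and white spots seen inside, 93 mm across, 18 mm high, loose on the bench; to be left alone. Origin: centre of its underside
- conical_flask: stoppered conical flask of clear glass, 64 mm across the foot, 114 mm tall, loose on the bench; to be left alone. Origin: centre of its underside

How it is judged:
By the outcome, as a careful person would: the job done as asked, in the order asked, and still so for the second after the job is handed in, with the robot touching nothing.
It also fails if it takes over 120 s, if anything falls off the work surface, if the arm or the gripper's body presses on something with over 40 N, if the wrist force passes 120 N, or if a joint passes its speed limit or range.

## Working session

There is one attempt and no reset: what is moved stays moved. The work goes in short steps, Python scripts to look and compute and a tool call to move; the robot and the scene stay as the last step left them, time stands still between calls to the robot, and variables do not carry over. Pictures are saved under pics/ and viewed, at most 14 in all, crops included, and the job is handed in when it is done.

Besides the shell and the picture viewer there is one more tool, called after "Request:" as name(argument=value, ...) on one line, values as JSON. jog_arm: Moves the arm, as the interface text tells. Scaled input: -1 to 1 covers 0.025 m each way for a shift and 4 degrees each way for a turn. Its arguments: {"type":"object","properties":{"dr":{"type":"array","items":{"type":"array","items":{"type":"number"}}},"translation":{"type":"array","items":{"type":"array","items":{"type":"number"}}},"jaw":{"type":"array","items":{"type":"number"}},"squeeze":{"type":"number"}},"required":["dr","translation","jaw"]}

```bash
mkdir -p pics
python3 - <<'E'
from workcell import manip, optics
import cv2, numpy as np
np.set_printoptions(precision=4,suppress=True)
for n in("top","scene"):
    c=optics.camera(n); cv2.imwrite(f"pics/{n}0.png",c["color"][:,:,::-1]); print(n,c["mtx"].tolist(),c["R"].tolist(),c["t"])
    np.savez(f"cal_{n}.npz",**{k:c[k] for k in("mtx","R","t")})
o=manip.get_obs(); print(o)
E
```

```text
top [[393.4934181294943, 0.0, 317.02740456403507], [0.0, 393.4934181294943, 207.32021087561333], [0.0, 0.0, 1.0]] [[0.009220122285119248, -0.999955535177897, -0.0019791442931213115], [-0.9962912064716685, -0.009016968831897416, -0.08557176041377168], [0.08555010959826292, 0.0027607861507432546, -0.9963300441156812]] [-0.0081  0.5218  1.3588]
scene [[460.8101173560373, 0.0, 314.5127188079758], [0.0, 460.8101173560373, 196.8166488104504], [0.0, 0.0, 1.0]] [[-0.6418936790370298, 0.7666886305553674, 0.012690492088255057], [0.5573061403488049, 0.4778322525336573, -0.6790332866422157], [-0.5266710270575223, -0.4287946853865453, -0.7339977840855026]] [ 0.3021 -0.2521  1.4844]
{'clock': 0.1, 'joint_pos': array([ 1.2825,  0.3328, -0.0647,  1.4608,  0.0216,  1.3499, -0.0885]), 'joint_velocities': array([-0.0007, -0.0033,  0.0004, -0.0031, -0.0005,  0.001 ,  0.0016]), 'tau': array([  0.0018, -62.6748,   0.0497, -39.2433,   0.0164,   0.007 ,
         0.0001]), 'position': array([ 0.164 , -0.6028,  0.2306]), 'ee_rot': array([ 0.9912,  0.1325, -0.0001, -0.0006]), 'ft_force': array([ 0.5744,  0.193 , -0.5206]), 'torque': array([-0.0216, -0.0102,  0.0378]), 'grasp_force': 0.0, 'grip_width': 1.0014730404218195}
```

View pics/top0.png

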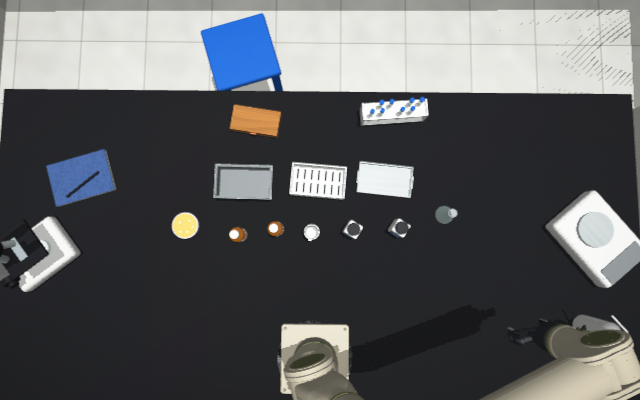

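View pics/scene0.png

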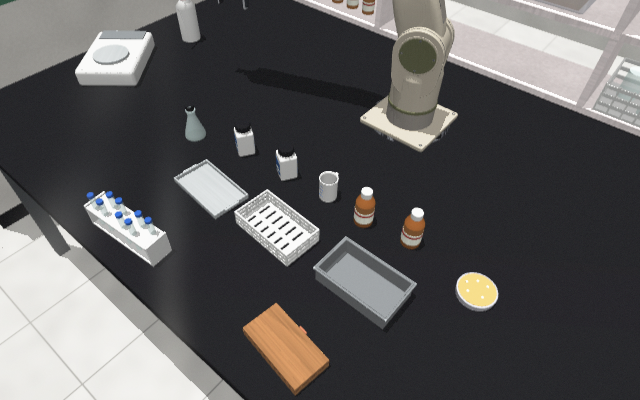

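The top view shows, left to right, the dish (185,226), bottles (237,235) and (276,229), beaker (312,232), jars (353,229) and (400,228), and flask (446,214). Behind them are the tub (243,182), basket (318,181) and tray (385,180). I'll enlarge it to measure.

Run:
```python
import cv2
t=cv2.imread("pics/top0.png")[155:250,205:465]; s=cv2.imread("pics/scene0.png")[95:330,165:445]
cv2.imwrite("pics/topc.png",cv2.resize(t,(780,285),interpolation=cv2.INTER_CUBIC))
cv2.imwrite("pics/scenec.png",cv2.resize(s,None,fx=2.5,fy=2.5,interpolation=cv2.INTER_CUBIC))
```

```text
(no output)
```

View pics/topc.png

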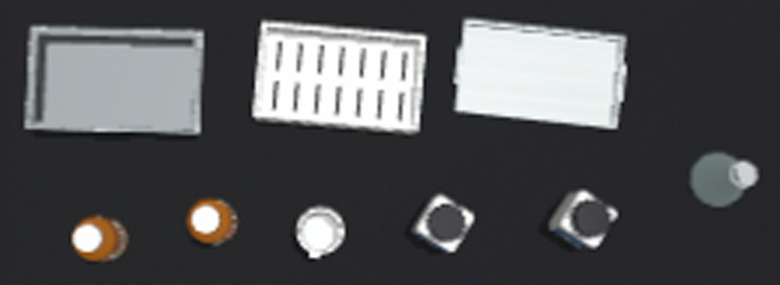

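View pics/scenec.png

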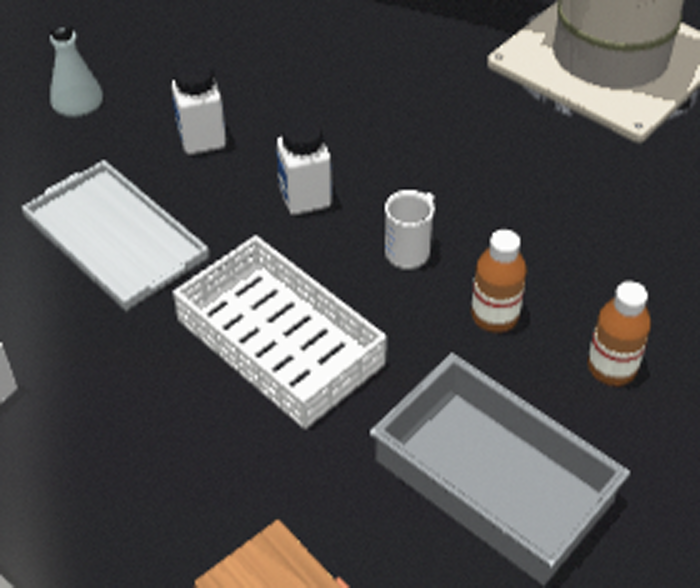

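```bash
cat > fit.py <<'E'
import cv2, numpy as np
from scipy.optimize import minimize
cal={n:dict(np.load(f"cal_{n}.npz")) for n in("top","scene")}
S=4
def proj(n,P):
    c=cal[n]; q=(np.atleast_2d(P)@c["R"].T+c["t"])@c["mtx"].T; return q[:,:2]/q[:,2:]
def circ(d,z): a=np.arange(0,2*np.pi,.2); return np.c_[d/2*np.cos(a),d/2*np.sin(a),0*a+z]
def sq(a,b,z): return np.array([[i*a/2,j*b/2,z] for i in(-1,1) for j in(-1,1)])
V=np.vstack
M={ # (add hulls, subtract hulls)
 "jar":([V([sq(.05,.05,0),sq(.05,.05,.078)])],[V([circ(.041,.078),circ(.041,.1)])]),
 "bottle":([V([circ(.05,0),circ(.05,.072)]),V([circ(.05,.072),circ(.029,.092)]),V([circ(.029,.092),circ(.029,.112)])],[]),
 "beaker":([V([circ(.049,0),circ(.049,.06)]),V([circ(.052,.066),circ(.052,.068)]),np.array([[-.024,.006,.067],[-.024,-.006,.067],[-.031,0,.067]])],[]),
 "tray":([V([sq(.11,.19,0),sq(.11,.19,.014)])],[]),
 "tub":([V([sq(.11,.19,0),sq(.12,.2,.05)])],[]),
 "basket":([V([sq(.11,.19,0),sq(.11,.19,.044)])],[]),
 "dish":([V([circ(.093,0),circ(.093,.018)])],[]),"flask":([V([circ(.064,0),circ(.02,.114)])],[])}
def render(n,kind,p,shape,off):
    im=np.zeros(shape,np.uint8); c,s=np.cos(p[2]),np.sin(p[2]); R=np.array([[c,-s,0],[s,c,0],[0,0,1]])
    for hs,v in((M[kind][0],1),(M[kind][1],0)):
        for h in hs:
            u=((proj(n,h@R.T+[p[0],p[1],p[3]if len(p)>3 else 0])-off+.5)*S-.5)
            cv2.fillConvexPoly(im,cv2.convexHull(np.round(u*16).astype(np.int32)),v,shift=4)
    return im
def fit(imgs,kind,p0,thr=70,cams=("top","scene"),fillhull=False):
    obs={}
    for n in cams:
        u=proj(n,[p0[0],p0[1],.04])[0]; r=45 if kind in("tray","tub","basket") and n=="top" else 62 if kind in("tray","tub","basket") else 30
        o=np.maximum(np.round(u).astype(int)-r,0); im=imgs[n][o[1]:o[1]+2*r,o[0]:o[0]+2*r].max(2)
        m=(cv2.resize(im,None,fx=S,fy=S,interpolation=cv2.INTER_CUBIC)>thr).astype(np.uint8)
        k,l,st,_=cv2.connectedComponentsWithStats(m); g=render(n,kind,p0,m.shape,o)
        b=max(range(1,k),key=lambda i:((l==i)&(g>0)).sum()); m=(l==b).astype(np.uint8)
        if fillhull:
            cs,_=cv2.findContours(m,cv2.RETR_EXTERNAL,cv2.CHAIN_APPROX_NONE); m[:]=0; cv2.fillPoly(m,[cv2.convexHull(V(cs))],1)
        obs[n]=(m,o)
    def cost(p): return sum(int((render(n,kind,p,m.shape,o)!=m).sum()) for n,(m,o) in obs.items())
    best=None
    for y in ([p0[2]] if kind in("bottle","dish","flask") else p0[2]+np.radians([-20,-8,0,8,20])):
        q=np.r_[p0[0],p0[1],y]
        for _ in range(2):
            sim=V([q,q+[.012,0,0],q+[0,.012,0],q+[0,0,.15]])
            r=minimize(cost,q,method="Nelder-Mead",options=dict(initial_simplex=sim,xatol=1e-5,fatol=.5,maxiter=300)); q=r.x
        if best is None or r.fun<best.fun: best=r
    return best.x,best.fun,sum(int(m.sum()) for m,o in obs.values())
def back(n,uv,z):
    c=cal[n]; d=c["R"].T@np.linalg.inv(c["mtx"])@np.r_[uv,1]; C=-c["R"].T@c["t"]; return (C+d*(z-C[2])/d[2])[:2]
E
cat > loc.py <<'E'
from fit import *
imgs={n:cv2.imread(f"pics/{n}0.png") for n in("top","scene")}
for name,kind,uv,z,yaw in [("jarA","jar",(353,229),.1,-.6),("jarB","jar",(400,228),.1,-.5),("botL","bottle",(234,234),.112,0),("botR","bottle",(273.5,228.5),.112,0),
  ("beaker","beaker",(312,232),.068,0),("tray","tray",(385,180),.01,-.05),("basket","basket",(318,181),.04,-.05),("tub","tub",(243,182),.05,0)]:
    p0=np.r_[back("top",uv,z),yaw]; ct=kind in("tray","tub","basket")
    for cams in(("top","scene"),("top",),("scene",)):
        p,f,a=fit(imgs,kind,p0,55 if ct else 70,cams,ct); print(name,cams,np.round(p[:2],4),round(np.degrees(p[2]),1),f,a)
E
python3 loc.py
```

```text
jarA ('top', 'scene') [ 0.4437 -0.1258] -35.0 3577.0 12141
jarA ('top',) [ 0.4465 -0.1262] -30.6 2044.0 3945
jarA ('scene',) [ 0.4395 -0.1294] -34.9 615.0 8196
jarB ('top', 'scene') [ 0.4499 -0.2855] -33.9 3061.0 11098
jarB ('top',) [ 0.453  -0.2871] -32.6 1686.0 3674
jarB ('scene',) [ 0.4466 -0.2891] -33.4 580.0 7424
botL ('top', 'scene') [0.4214 0.2671] 4.1 1367.0 15898
botL ('top',) [0.425 0.269] 3.4 54.0 3711
botL ('scene',) [0.4191 0.2664] 4.3 422.0 12187
botR ('top', 'scene') [0.4429 0.1387] 3.7 1177.0 14594
botR ('top',) [0.4461 0.1397] 5.3 111.0 3362
botR ('scene',) [0.4406 0.1375] 8.0 391.0 11232
beaker ('top', 'scene') [0.4334 0.0143] -15.2 1007.0 12752
beaker ('top',) [0.4374 0.0144] -10.2 568.0 3681
beaker ('scene',) [0.4325 0.0136] -3.6 346.0 9071
tray ('top', 'scene') [ 0.6284 -0.2424] -5.3 45950.0 110663
tray ('top',) [ 0.627  -0.2426] -6.3 3193.0 30442
tray ('scene',) [ 0.6464 -0.2446] -4.0 42282.0 80221
basket ('top', 'scene') [ 0.6144 -0.0049] -4.3 5760.0 92304
basket ('top',) [ 0.6172 -0.0057] -4.1 2900.0 31920
basket ('scene',) [ 0.6131 -0.0048] -3.8 2823.0 60384
tub ('top', 'scene') [0.6055 0.2544] -1.1 3739.0 116784
tub ('top',) [0.6093 0.2565] -0.1 2278.0 34662
tub ('scene',) [0.6052 0.2541] -0.8 1088.0 82122
```

Clear enough: jar B is at about (0.449,-0.288) and jar A at (0.443,-0.128), both with yaw near -34°. Turning the tool to match first.

Request:
jog_arm(dr=[[0,0,-1],[0,0,-1],[0,0,-1],[0,0,-1],[0,0,-1],[0,0,-1],[0,0,-1],[0,0,-1],[0,0,-1],[0,0,-1]], translation=[[0,0,0],[0,0,0],[0,0,0],[0,0,0],[0,0,0],[0,0,0],[0,0,0],[0,0,0],[0,0,0],[0,0,0]], jaw=[1,1,1,1,1,1,1,1,1,1], squeeze=40)

```text
clock: 1.1
position: [0.1641, -0.6029, 0.2308]
ee_rot: [0.885, 0.465, 0.0, -0.0]
ft_force: [0.6, -0.4, 1.0]
grip_width: 0.999
grasp_force: 0.0
```

```bash
cat > go.py <<'E'
import sys, numpy as np
from workcell import manip
from scipy.spatial.transform import Rotation as Rn
# args: x y z -> shift in tool axes, units of 25 mm
o=manip.get_obs(); R=Rn.from_quat(o["ee_rot"]).as_matrix(); p=o["position"]
print("t",o["clock"],"pos",p.round(4),"yaw",np.degrees(np.arctan2(R[1,0],R[0,0])).round(2),"tilt",R[:,2].round(4),"w",round(o["grip_width"],3),"gf",o["grasp_force"],"q",o["joint_pos"].round(2))
for a in sys.argv[1:]:
    t=np.array([float(v) for v in a.split(",")]); print(a,"units",(R.T@(t-p)/.025).round(2)); p=t
E
python3 go.py 0.449,-0.288,0.23 0.449,-0.288,0.034 0.449,-0.288,0.13 0.623,-0.286,0.13 0.623,-0.286,0.04
```

```text
t 1.1 pos [ 0.1641 -0.6029  0.2308] yaw 55.39 tilt [-3.e-04  8.e-04 -1.e+00] w 0.999 gf 0.0 q [ 1.36  0.34 -0.16  1.46  0.05  1.35  0.59]
0.449,-0.288,0.23 units [16.84  2.23  0.04]
0.449,-0.288,0.034 units [-0.    0.01  7.84]
0.449,-0.288,0.13 units [ 0.   -0.   -3.84]
0.623,-0.286,0.13 units [ 4.02  5.68 -0.  ]
0.623,-0.286,0.04 units [-0.   0.   3.6]
```

Request:
jog_arm(dr=[[0,0,0],[0,0,0],[0,0,0],[0,0,0],[0,0,0],[0,0,0],[0,0,0],[0,0,0],[0,0,0],[0,0,0]], translation=[[1,0.13,0],[1,0.13,0],[1,0.13,0],[1,0.13,0],[1,0.13,0],[1,0.13,0],[1,0.13,0],[1,0.13,0],[1,0.13,0],[1,0.13,0]], jaw=[1,1,1,1,1,1,1,1,1,1])

```text
clock: 2.1
position: [0.3339, -0.4153, 0.231]
ee_rot: [0.886, 0.464, -0.0, -0.0]
ft_force: [0.2, 0.1, 0.4]
grip_width: 1.001
grasp_force: 0.0
```

Request:
jog_arm(dr=[[0,0,0],[0,0,0],[0,0,0],[0,0,0],[0,0,0],[0,0,0],[0,0,0],[0,0,0],[0,0,0]], translation=[[1,0.13,0],[1,0.13,0],[1,0.13,0],[1,0.13,0],[1,0.13,0],[1,0.13,0],[0.8,0.13,0],[0,0,0],[0,0,0]], jaw=[1,1,1,1,1,1,1,1,1])

```text
clock: 3.0
position: [0.4488, -0.2896, 0.231]
ee_rot: [0.886, 0.464, -0.0, -0.0]
ft_force: [-1.0, -0.5, -0.5]
grip_width: 1.0
grasp_force: 0.0
```

```bash
python3 go.py 0.449,-0.288,0.034
python3 - <<'E'
from workcell import optics
import cv2, numpy as np
from fit import proj
from workcell import manip
p=manip.get_obs()["position"]; out=[]
for n,w in(("top",30),("scene",55)):
    im=optics.camera(n)["color"][:,:,::-1].copy(); u=proj(n,p)[0]; print(n,u)
    o=np.round(u).astype(int); c=im[o[1]-w:o[1]+w,o[0]-w:o[0]+w]; out.append(cv2.resize(c,(390,390),interpolation=cv2.INTER_CUBIC))
cv2.imwrite("pics/above.png",np.hstack(out))
E
```

```text
t 3.0 pos [ 0.4488 -0.2896  0.231 ] yaw 55.27 tilt [-7.e-04  1.e-04 -1.e+00] w 1.0 gf 0.0 q [ 0.9   0.16 -0.46  1.68  0.07  1.31 -0.18]
0.449,-0.288,0.034 units [ 0.06 -0.03  7.88]
top [413.24164799 226.69813695]
scene [235.92173218  82.94058677]
```

View pics/above.png

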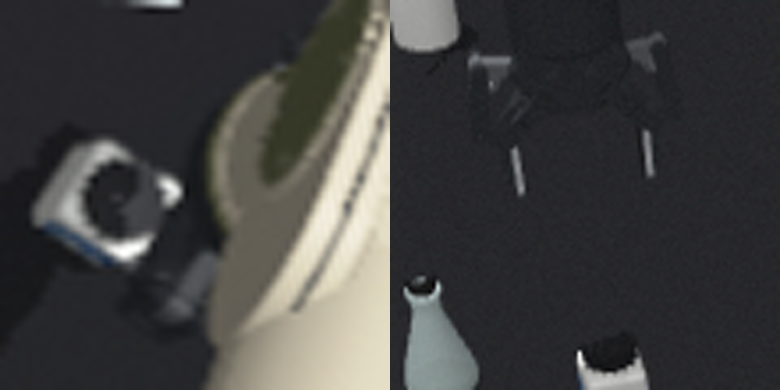

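The jar sits between the fingers' line (pad tips in the scene crop at (519,195) and (650,178), straddling the projected TCP). Descending and gripping.

Request:
jog_arm(dr=[[0,0,0],[0,0,0],[0,0,0],[0,0,0],[0,0,0],[0,0,0],[0,0,0],[0,0,0],[0,0,0],[0,0,0]], translation=[[0.06,0,0.9],[0,0,0.9],[0,0,0.9],[0,0,0.9],[0,0,0.9],[0,0,0.9],[0,0,0.9],[0,0,0.9],[0,0,0.66],[0,0,0]], jaw=[1,1,1,1,1,1,1,1,1,1])

```text
clock: 4.1
position: [0.4478, -0.2885, 0.0326]
ee_rot: [0.886, 0.463, -0.001, -0.002]
ft_force: [-0.3, -0.1, 0.2]
grip_width: 1.0
grasp_force: 0.0
```

Request:
jog_arm(dr=[[0,0,0],[0,0,0],[0,0,0],[0,0,0],[0,0,0],[0,0,0],[0,0,0],[0,0,0]], translation=[[0,0,0],[0,0,0],[0,0,0],[0,0,0],[0,0,0],[0,0,0],[0,0,0],[0,0,0]], jaw=[0.65,0.6,0.4,0.2,0,0,0,0], squeeze=30)

```text
clock: 4.9
position: [0.4505, -0.289, 0.0361]
ee_rot: [0.886, 0.463, 0.0, 0.001]
ft_force: [-1.4, 0.1, 7.3]
grip_width: 0.584
grasp_force: 31.5
```

Request:
jog_arm(dr=[[0,0,0],[0,0,0],[0,0,0],[0,0,0],[0,0,0],[0,0,0]], translation=[[0,0,-0.4],[0,0,-0.8],[0,0,-0.8],[0,0,-0.5],[0,0,0],[0,0,0]], jaw=[0,0,0,0,0,0])

```text
clock: 5.5
position: [0.4497, -0.2883, 0.0971]
ee_rot: [0.886, 0.463, -0.0, 0.0]
ft_force: [-0.6, -0.4, -2.1]
grip_width: 0.586
grasp_force: 31.4
```

```bash
python3 go.py 0.623,-0.286,0.096
python3 - <<'E'
from workcell import optics
import cv2,numpy as np
from fit import *
im={n:np.ascontiguousarray(optics.camera(n)["color"][:,:,::-1]) for n in("top","scene")}
for n in im: cv2.imwrite(f"pics/{n}1.png",im[n])
s=cv2.resize(im["scene"][60:260,150:350],(600,600),interpolation=cv2.INTER_CUBIC); cv2.imwrite("pics/lift.png",s)
E
```

```text
t 5.5 pos [ 0.4497 -0.2883  0.0971] yaw 55.22 tilt [-1.e-04 -2.e-04 -1.e+00] w 0.586 gf 31.415340900421143 q [ 0.88  0.29 -0.45  1.84  0.14  1.05 -0.23]
0.623,-0.286,0.096 units [4.03 5.64 0.04]
```

View pics/lift.png

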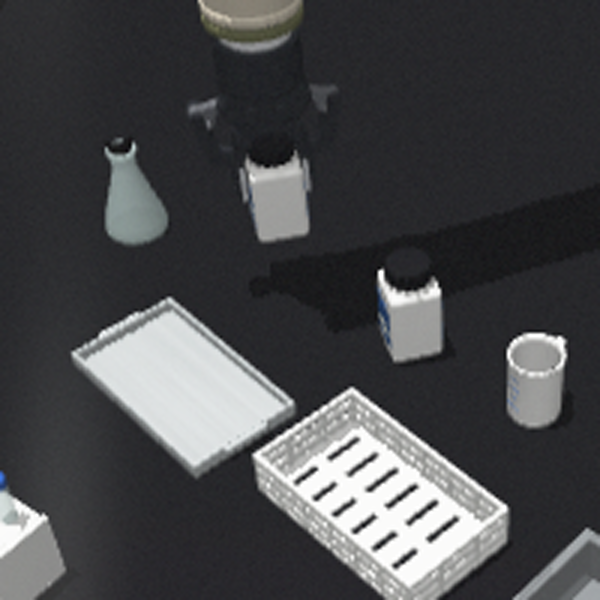

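The jar hangs upright at (275,200) in the crop. Tray rim corners in the crop are (72,355), (170,298), (295,405) and (197,473). Carrying the jar over while I check the tray centre.

Request:
jog_arm(dr=[[0,0,0],[0,0,0],[0,0,0],[0,0,0],[0,0,0],[0,0,0],[0,0,0],[0,0,0],[0,0,0],[0,0,0]], translation=[[0.3,0.42,0],[0.5,0.7,0],[0.5,0.7,0],[0.5,0.7,0],[0.5,0.7,0],[0.5,0.7,0],[0.5,0.7,0],[0.48,0.67,0],[0.25,0.35,0],[0,0,0]], jaw=[0,0,0,0,0,0,0,0,0,0])

```text
clock: 6.6
position: [0.6249, -0.2846, 0.0959]
ee_rot: [0.886, 0.464, 0.0, -0.001]
ft_force: [-0.6, -0.7, -1.7]
grip_width: 0.585
grasp_force: 31.5
```

```bash
python3 go.py 0.623,-0.286,0.04
python3 - <<'E'
from fit import *
q=[back("scene",np.array(c)/3+[150,60],.014) for c in((72,355),(170,298),(295,405),(197,473))]
print(np.round(q,4),np.mean(q,0))
E
```

```text
t 6.6 pos [ 0.6249 -0.2846  0.0959] yaw 55.32 tilt [-3.0e-04  1.4e-03 -1.0e+00] w 0.585 gf 31.456772089004517 q [ 0.66  0.6  -0.43  1.41  0.25  1.19 -0.4 ]
0.623,-0.286,0.04 units [-0.09 -0.03  2.24]
[[ 0.6685 -0.3386]
 [ 0.5591 -0.3294]
 [ 0.5798 -0.1389]
 [ 0.6894 -0.1454]] [ 0.62418125 -0.23809193]
```

Request:
jog_arm(dr=[[0,0,0],[0,0,0],[0,0,0],[0,0,0],[0,0,0],[0,0,0],[0,0,0]], translation=[[-0.05,0,0.4],[0,0,0.6],[0,0,0.6],[0,0,0.4],[0,0,0.1],[0,0,0.04],[0,0,0]], jaw=[0,0,0,0,0,0,0])

```text
clock: 7.3
position: [0.6228, -0.2871, 0.0442]
ee_rot: [0.886, 0.464, 0.0, 0.0]
ft_force: [0.2, -0.0, -1.8]
grip_width: 0.582
grasp_force: 31.5
```

Request:
jog_arm(dr=[[0,0,0],[0,0,0],[0,0,0]], translation=[[0,0,0.04],[0,0,0.03],[0,0,0]], jaw=[0,0,0])

```text
clock: 7.6
position: [0.6226, -0.287, 0.0423]
ee_rot: [0.886, 0.464, 0.0, 0.0]
ft_force: [0.4, -0.4, -3.1]
grip_width: 0.586
grasp_force: 31.5
```

Not yet touching; easing down.

Request:
jog_arm(dr=[[0,0,0],[0,0,0],[0,0,0]], translation=[[0,0,0.04],[0,0,0.04],[0,0,0]], jaw=[0,0,0])

```text
clock: 7.9
position: [0.6226, -0.287, 0.0402]
ee_rot: [0.886, 0.464, 0.0, 0.0]
ft_force: [-1.3, 1.2, -0.5]
grip_width: 0.584
grasp_force: 31.6
```

Request:
jog_arm(dr=[[0,0,0],[0,0,0]], translation=[[0,0,0.04],[0,0,0]], jaw=[0,0])

```text
clock: 8.1
position: [0.6227, -0.287, 0.0402]
ee_rot: [0.886, 0.464, 0.0, 0.0]
ft_force: [-5.1, 1.5, 8.3]
grip_width: 0.581
grasp_force: 32.3
```

Request:
jog_arm(dr=[[0,0,0],[0,0,0],[0,0,0],[0,0,0],[0,0,0],[0,0,0],[0,0,0],[0,0,0],[0,0,0],[0,0,0]], translation=[[0,0,-0.03],[0,0,0],[0,0,0],[0,0,0],[0,0,-0.4],[0,0,-0.9],[0,0,-1],[0,0,-1],[0,0,-1],[0,0,-0.3]], jaw=[0.62,0.7,0.8,0.85,0.85,0.85,0.85,0.85,1,1])

```text
clock: 9.1
position: [0.6239, -0.2874, 0.1588]
ee_rot: [0.886, 0.464, 0.002, 0.002]
ft_force: [0.6, -0.1, 0.6]
grip_width: 1.001
grasp_force: 0.0
```

```bash
python3 go.py 0.443,-0.128,0.15 0.443,-0.128,0.034
python3 - <<'E'
from workcell import optics
import cv2,numpy as np
im={n:np.ascontiguousarray(optics.camera(n)["color"][:,:,::-1]) for n in("top","scene")}
for n in im: cv2.imwrite(f"pics/{n}2.png",im[n])
cv2.imwrite("pics/placed1.png",cv2.resize(im["scene"][60:260,150:350],(600,600),interpolation=cv2.INTER_CUBIC))
E
```

```text
t 9.1 pos [ 0.6239 -0.2874  0.1588] yaw 55.23 tilt [ 0.0046 -0.0019 -1.    ] w 1.001 gf 0.0 q [ 0.67  0.54 -0.44  1.35  0.23  1.29 -0.39]
0.443,-0.128,0.15 units [ 1.11 -9.58  0.31]
0.443,-0.128,0.034 units [-0.   -0.02  4.64]
```

View pics/placed1.png

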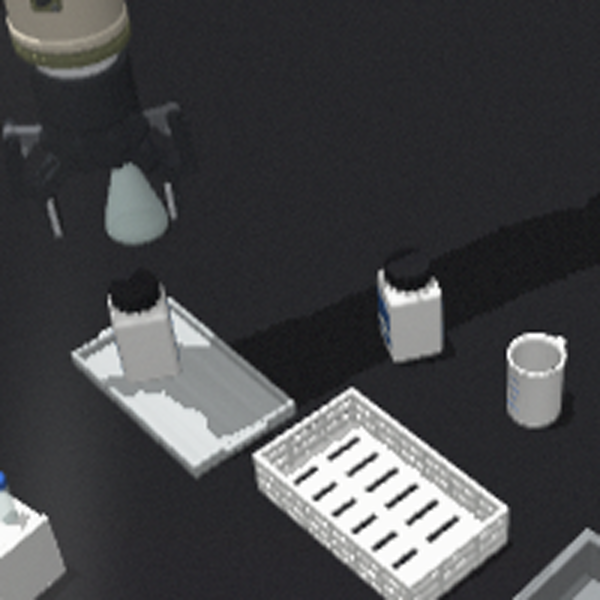

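The first jar stands in the tray at (145,330). Next is jar A.

Request:
jog_arm(dr=[[0,0,0],[0,0,0],[0,0,0],[0,0,0],[0,0,0],[0,0,0],[0,0,0],[0,0,0],[0,0,0],[0,0,0]], translation=[[0.11,-0.96,0],[0.11,-0.96,0],[0.11,-0.96,0],[0.11,-0.96,0],[0.11,-0.96,0],[0.11,-0.96,0],[0.11,-0.96,0],[0.11,-0.96,0],[0.11,-0.96,0],[0.11,-0.94,0]], jaw=[1,1,1,1,1,1,1,1,1,1])

```text
clock: 10.2
position: [0.4399, -0.1271, 0.1535]
ee_rot: [0.886, 0.463, -0.001, -0.001]
ft_force: [-0.5, 0.1, -0.2]
grip_width: 1.001
grasp_force: 0.0
```

Request:
jog_arm(dr=[[0,0,0],[0,0,0]], translation=[[0,0,0],[0,0,0]], jaw=[1,1])

```text
clock: 10.4
position: [0.4411, -0.128, 0.1542]
ee_rot: [0.886, 0.464, -0.0, 0.0]
ft_force: [0.1, -0.1, 1.0]
grip_width: 0.999
grasp_force: 0.0
```

```bash
python3 go.py 0.443,-0.128,0.034
```

```text
t 10.4 pos [ 0.4411 -0.128   0.1542] yaw 55.23 tilt [-7.e-04 -4.e-04 -1.e+00] w 0.999 gf 0.0 q [ 0.72  0.06 -0.55  1.95  0.04  1.13 -0.45]
0.443,-0.128,0.034 units [0.05 0.06 4.81]
```

Request:
jog_arm(dr=[[0,0,0],[0,0,0],[0,0,0],[0,0,0],[0,0,0],[0,0,0],[0,0,0]], translation=[[0.05,0.06,0.8],[0,0,0.9],[0,0,0.9],[0,0,0.9],[0,0,0.9],[0,0,0.4],[0,0,0]], jaw=[1,1,1,1,1,1,1])

```text
clock: 11.1
position: [0.4427, -0.1276, 0.0334]
ee_rot: [0.886, 0.463, -0.001, -0.001]
ft_force: [0.6, -0.3, 1.2]
grip_width: 0.999
grasp_force: 0.0
```

Request:
jog_arm(dr=[[0,0,0],[0,0,0],[0,0,0],[0,0,0],[0,0,0],[0,0,0],[0,0,0],[0,0,0]], translation=[[0,0,0],[0,0,0],[0,0,0],[0,0,0],[0,0,0],[0,0,0],[0,0,0],[0,0,0]], jaw=[0.65,0.6,0.4,0.2,0,0,0,0], squeeze=30)

```text
clock: 11.9
position: [0.4442, -0.1279, 0.0359]
ee_rot: [0.886, 0.464, 0.001, 0.001]
ft_force: [-0.7, -0.3, 6.0]
grip_width: 0.589
grasp_force: 30.5
```

Request:
jog_arm(dr=[[0,0,0],[0,0,0],[0,0,0],[0,0,0],[0,0,0],[0,0,0]], translation=[[0,0,-0.4],[0,0,-0.8],[0,0,-0.8],[0,0,-0.5],[0,0,0],[0,0,0]], jaw=[0,0,0,0,0,0])

```text
clock: 12.5
position: [0.4432, -0.1278, 0.0971]
ee_rot: [0.886, 0.463, -0.0, 0.0]
ft_force: [-0.8, 0.9, -2.0]
grip_width: 0.586
grasp_force: 31.5
```

```bash
python3 go.py 0.63,-0.197,0.096 0.63,-0.197,0.040
```

```text
t 12.5 pos [ 0.4432 -0.1278  0.0971] yaw 55.22 tilt [ 0.e+00 -4.e-04 -1.e+00] w 0.586 gf 31.53283407271374 q [ 0.71  0.14 -0.56  2.01  0.09  1.01 -0.5 ]
0.63,-0.197,0.096 units [1.99 7.72 0.05]
0.63,-0.197,0.040 units [ 0.   -0.    2.24]
```

Request:
jog_arm(dr=[[0,0,0],[0,0,0],[0,0,0],[0,0,0],[0,0,0],[0,0,0],[0,0,0],[0,0,0],[0,0,0],[0,0,0]], translation=[[0.1,0.5,0],[0.24,0.92,0],[0.24,0.92,0],[0.24,0.92,0],[0.24,0.92,0],[0.24,0.92,0],[0.24,0.92,0],[0.24,0.92,0],[0.21,0.78,0],[0,0,0]], jaw=[0,0,0,0,0,0,0,0,0,0])

```text
clock: 13.5
position: [0.6319, -0.1978, 0.0952]
ee_rot: [0.886, 0.463, -0.0, -0.0]
ft_force: [-0.4, 0.6, -2.4]
grip_width: 0.587
grasp_force: 31.6
```

Request:
jog_arm(dr=[[0,0,0],[0,0,0],[0,0,0],[0,0,0],[0,0,0],[0,0,0],[0,0,0],[0,0,0],[0,0,0]], translation=[[0,0,0.4],[0,0,0.6],[0,0,0.6],[0,0,0.4],[0,0,0.1],[0,0,0.04],[0,0,0.03],[0,0,0.03],[0,0,0]], jaw=[0,0,0,0,0,0,0,0,0])

```text
clock: 14.4
position: [0.6306, -0.1969, 0.0428]
ee_rot: [0.886, 0.464, 0.0, 0.0]
ft_force: [-0.0, -0.0, -2.4]
grip_width: 0.586
grasp_force: 31.6
```

Request:
jog_arm(dr=[[0,0,0],[0,0,0],[0,0,0],[0,0,0],[0,0,0]], translation=[[0,0,0.04],[0,0,0.04],[0,0,0.03],[0,0,0.02],[0,0,0]], jaw=[0,0,0,0,0])

```text
clock: 14.9
position: [0.6304, -0.1969, 0.0401]
ee_rot: [0.886, 0.463, 0.0, 0.0]
ft_force: [-3.8, 0.9, 6.5]
grip_width: 0.59
grasp_force: 32.3
```

Request:
jog_arm(dr=[[0,0,0],[0,0,0],[0,0,0],[0,0,0],[0,0,0],[0,0,0],[0,0,0],[0,0,0],[0,0,0],[0,0,0]], translation=[[0,0,-0.03],[0,0,0],[0,0,0],[0,0,0],[0,0,-0.4],[0,0,-0.9],[0,0,-1],[0,0,-1],[0,0,-1],[0,0,-0.7]], jaw=[0.62,0.7,0.8,0.85,0.85,0.85,0.85,0.85,1,1])

```text
clock: 15.9
position: [0.631, -0.1968, 0.1677]
ee_rot: [0.886, 0.464, 0.001, 0.001]
ft_force: [0.8, 0.2, 0.1]
grip_width: 0.998
grasp_force: 0.0
```

```bash
python3 go.py 0.443,0.1385,0.168 0.443,0.1385,0.042
python3 - <<'E'
from workcell import optics
import cv2,numpy as np
im={n:np.ascontiguousarray(optics.camera(n)["color"][:,:,::-1]) for n in("top","scene")}
for n in im: cv2.imwrite(f"pics/{n}3.png",im[n])
cv2.imwrite("pics/placed2.png",cv2.resize(im["scene"][60:260,150:350],(600,600),interpolation=cv2.INTER_CUBIC))
E
```

```text
t 15.9 pos [ 0.631  -0.1968  0.1677] yaw 55.24 tilt [ 2.4e-03 -7.0e-04 -1.0e+00] w 0.998 gf 0.0 q [ 0.59  0.49 -0.49  1.42  0.24  1.28 -0.53]
0.443,0.1385,0.168 units [  6.73 -13.82  -0.04]
0.443,0.1385,0.042 units [-0.   -0.01  5.04]
```

View pics/placed2.png

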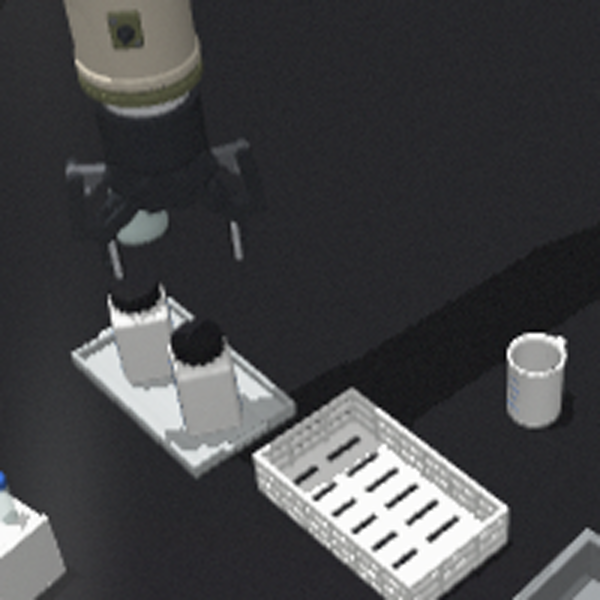

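Both jars stand in the tray, at (140,335) and (208,380). On to the nearer bottle.

Request:
jog_arm(dr=[[0,0,0],[0,0,0],[0,0,0],[0,0,0],[0,0,0],[0,0,0],[0,0,0],[0,0,0],[0,0,0],[0,0,0]], translation=[[0.45,-0.92,0],[0.45,-0.92,0],[0.45,-0.92,0],[0.45,-0.92,0],[0.45,-0.92,0],[0.45,-0.92,0],[0.45,-0.92,0],[0.45,-0.92,0],[0.45,-0.92,0],[0.45,-0.92,0]], jaw=[1,1,1,1,1,1,1,1,1,1])

```text
clock: 17.0
position: [0.5046, 0.0275, 0.1643]
ee_rot: [0.886, 0.464, -0.0, -0.0]
ft_force: [0.7, 0.2, 0.6]
grip_width: 1.0
grasp_force: 0.0
```

Request:
jog_arm(dr=[[0,0,0],[0,0,0],[0,0,0],[0,0,0],[0,0,0],[0,0,0],[0,0,0]], translation=[[0.45,-0.92,0],[0.45,-0.92,0],[0.45,-0.92,0],[0.45,-0.92,0],[0.43,-0.94,0],[0,0,0],[0,0,0]], jaw=[1,1,1,1,1,1,1])

```text
clock: 17.7
position: [0.4422, 0.1383, 0.1645]
ee_rot: [0.886, 0.464, -0.0, 0.0]
ft_force: [0.1, -1.1, 0.6]
grip_width: 1.003
grasp_force: 0.0
```

```bash
python3 go.py 0.442,0.1385,0.042
```

```text
t 17.7 pos [0.4422 0.1383 0.1645] yaw 55.28 tilt [-1.e-04 -6.e-04 -1.e+00] w 1.003 gf 0.0 q [ 0.34  0.08 -0.76  1.92  0.06  1.16 -1.05]
0.442,0.1385,0.042 units [ 0.   -0.01  4.9 ]
```

Request:
jog_arm(dr=[[0,0,0],[0,0,0],[0,0,0],[0,0,0],[0,0,0],[0,0,0],[0,0,0],[0,0,0]], translation=[[0,0,0.8],[0,0,0.9],[0,0,0.9],[0,0,0.9],[0,0,0.8],[0,0,0.35],[0,0,0.15],[0,0,0]], jaw=[1,1,1,1,1,1,1,1])

```text
clock: 18.5
position: [0.4427, 0.1381, 0.0449]
ee_rot: [0.886, 0.463, -0.0, -0.0]
ft_force: [-0.8, -0.4, 0.6]
grip_width: 1.002
grasp_force: 0.0
```

Request:
jog_arm(dr=[[0,0,0],[0,0,0],[0,0,0],[0,0,0],[0,0,0],[0,0,0],[0,0,0],[0,0,0]], translation=[[0,0,0],[0,0,0],[0,0,0],[0,0,0],[0,0,0],[0,0,0],[0,0,0],[0,0,0]], jaw=[0.65,0.6,0.4,0.2,0,0,0,0], squeeze=40)

```text
clock: 19.3
position: [0.4431, 0.1384, 0.0456]
ee_rot: [0.886, 0.463, 0.001, 0.0]
ft_force: [0.3, -1.2, 5.4]
grip_width: 0.578
grasp_force: 40.5
```

Request:
jog_arm(dr=[[0,0,0],[0,0,0],[0,0,0],[0,0,0],[0,0,0],[0,0,0],[0,0,0]], translation=[[0,0,-0.4],[0,0,-0.8],[0,0,-0.8],[0,0,-0.8],[0,0,-0.5],[0,0,0],[0,0,0]], jaw=[0,0,0,0,0,0,0])

```text
clock: 20.0
position: [0.4423, 0.1381, 0.1269]
ee_rot: [0.886, 0.463, -0.0, 0.0]
ft_force: [0.7, -0.5, -3.0]
grip_width: 0.572
grasp_force: 42.3
```

```bash
python3 go.py 0.607,0.21,0.126 0.607,0.21,0.051
python3 - <<'E'
from workcell import optics
import cv2,numpy as np
im={n:np.ascontiguousarray(optics.camera(n)["color"][:,:,::-1]) for n in("top","scene")}
for n in im: cv2.imwrite(f"pics/{n}4.png",im[n])
cv2.imwrite("pics/lift3.png",cv2.resize(im["scene"][110:330,280:480],(546,600),interpolation=cv2.INTER_CUBIC))
E
```

```text
t 20.0 pos [0.4423 0.1381 0.1269] yaw 55.22 tilt [-1.e-04 -4.e-04 -1.e+00] w 0.572 gf 42.29051470756531 q [ 0.33  0.13 -0.76  1.97  0.1   1.08 -1.09]
0.607,0.21,0.126 units [6.12 3.77 0.04]
0.607,0.21,0.051 units [ 0. -0.  3.]
```

View pics/lift3.png

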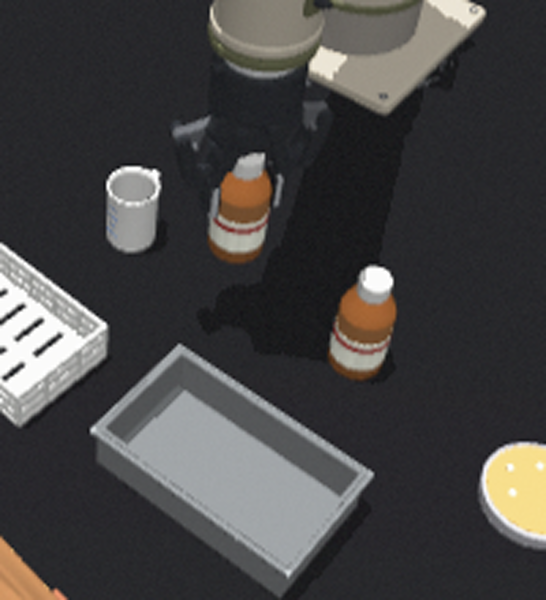

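The bottle hangs upright at (240,215), clear of the tub rim. Carrying it to the near end of the tub.

Request:
jog_arm(dr=[[0,0,0],[0,0,0],[0,0,0],[0,0,0],[0,0,0],[0,0,0],[0,0,0],[0,0,0],[0,0,0],[0,0,0]], translation=[[0.4,0.25,0],[0.8,0.5,0],[0.8,0.5,0],[0.8,0.5,0],[0.8,0.5,0],[0.8,0.5,0],[0.8,0.5,0],[0.6,0.35,0],[0.3,0.17,0],[0,0,0]], jaw=[0,0,0,0,0,0,0,0,0,0])

```text
clock: 21.1
position: [0.6067, 0.2103, 0.126]
ee_rot: [0.886, 0.464, -0.001, -0.001]
ft_force: [-0.2, -0.2, -2.3]
grip_width: 0.574
grasp_force: 42.3
```

Request:
jog_arm(dr=[[0,0,0],[0,0,0],[0,0,0],[0,0,0],[0,0,0],[0,0,0],[0,0,0],[0,0,0]], translation=[[0,0,0.4],[0,0,0.7],[0,0,0.7],[0,0,0.6],[0,0,0.3],[0,0,0.15],[0,0,0],[0,0,0]], jaw=[0,0,0,0,0,0,0,0])

```text
clock: 21.9
position: [0.6073, 0.2101, 0.0567]
ee_rot: [0.886, 0.464, 0.0, 0.0]
ft_force: [0.9, -0.2, -2.6]
grip_width: 0.575
grasp_force: 42.2
```

Request:
jog_arm(dr=[[0,0,0],[0,0,0],[0,0,0],[0,0,0],[0,0,0],[0,0,0]], translation=[[0,0,0.1],[0,0,0.08],[0,0,0.04],[0,0,0.04],[0,0,0.03],[0,0,0]], jaw=[0,0,0,0,0,0])

```text
clock: 22.5
position: [0.6071, 0.21, 0.0498]
ee_rot: [0.886, 0.464, 0.0, 0.0]
ft_force: [-3.1, -1.7, 6.0]
grip_width: 0.58
grasp_force: 43.2
```

Request:
jog_arm(dr=[[0,0,0],[0,0,0],[0,0,0],[0,0,0],[0,0,0],[0,0,0],[0,0,0],[0,0,0],[0,0,0],[0,0,0]], translation=[[0,0,-0.03],[0,0,0],[0,0,0],[0,0,0],[0,0,-0.4],[0,0,-0.9],[0,0,-1],[0,0,-1],[0,0,-1],[0,0,-0.5]], jaw=[0.62,0.7,0.78,0.8,0.8,0.8,0.8,0.8,1,1])

```text
clock: 23.5
position: [0.6076, 0.2105, 0.1727]
ee_rot: [0.886, 0.464, 0.002, 0.0]
ft_force: [0.3, -0.2, 0.6]
grip_width: 0.997
grasp_force: 0.0
```

```bash
python3 go.py 0.4215,0.267,0.168 0.4215,0.267,0.044
```

```text
t 23.5 pos [0.6076 0.2105 0.1727] yaw 55.24 tilt [ 0.0032  0.0011 -1.    ] w 0.997 gf 0.0 q [ 0.11  0.5  -0.7   1.46  0.32  1.3  -1.23]
0.4215,0.267,0.168 units [-2.39 -7.41  0.16]
0.4215,0.267,0.044 units [-0.01 -0.01  4.96]
```

Request:
jog_arm(dr=[[0,0,0],[0,0,0],[0,0,0],[0,0,0],[0,0,0],[0,0,0],[0,0,0],[0,0,0],[0,0,0],[0,0,0]], translation=[[-0.3,-0.93,0],[-0.3,-0.93,0],[-0.3,-0.93,0],[-0.3,-0.93,0],[-0.3,-0.93,0],[-0.3,-0.93,0],[-0.3,-0.93,0],[-0.29,-0.9,0],[0,0,0],[0,0,0]], jaw=[1,1,1,1,1,1,1,1,1,1])

```text
clock: 24.5
position: [0.4207, 0.2663, 0.1697]
ee_rot: [0.886, 0.464, 0.0, 0.0]
ft_force: [0.5, -0.2, 0.1]
grip_width: 0.999
grasp_force: 0.0
```

```bash
python3 go.py 0.4215,0.267,0.044
```

```text
t 24.5 pos [0.4207 0.2663 0.1697] yaw 55.26 tilt [ 8.e-04 -6.e-04 -1.e+00] w 0.999 gf 0.0 q [ 0.11  0.18 -0.83  1.84  0.15  1.19 -1.37]
0.4215,0.267,0.044 units [0.04 0.01 5.03]
```

Request:
jog_arm(dr=[[0,0,0],[0,0,0],[0,0,0],[0,0,0],[0,0,0],[0,0,0],[0,0,0],[0,0,0]], translation=[[0.04,0,0.9],[0,0,0.9],[0,0,0.9],[0,0,0.9],[0,0,0.9],[0,0,0.35],[0,0,0.15],[0,0,0]], jaw=[1,1,1,1,1,1,1,1])

```text
clock: 25.3
position: [0.4216, 0.2673, 0.0447]
ee_rot: [0.886, 0.463, -0.0, -0.0]
ft_force: [0.5, -0.2, -0.3]
grip_width: 1.004
grasp_force: 0.0
```

Request:
jog_arm(dr=[[0,0,0],[0,0,0],[0,0,0],[0,0,0],[0,0,0],[0,0,0],[0,0,0],[0,0,0]], translation=[[0,0,0],[0,0,0],[0,0,0],[0,0,0],[0,0,0],[0,0,0],[0,0,0],[0,0,0]], jaw=[0.65,0.6,0.4,0.2,0,0,0,0], squeeze=40)

```text
clock: 26.1
position: [0.4218, 0.2675, 0.0455]
ee_rot: [0.886, 0.463, 0.001, 0.0]
ft_force: [-0.7, -1.4, 5.9]
grip_width: 0.573
grasp_force: 40.6
```

Request:
jog_arm(dr=[[0,0,0],[0,0,0],[0,0,0],[0,0,0],[0,0,0],[0,0,0],[0,0,0]], translation=[[0,0,-0.4],[0,0,-0.8],[0,0,-0.8],[0,0,-0.8],[0,0,-0.5],[0,0,0],[0,0,0]], jaw=[0,0,0,0,0,0,0])

```text
clock: 26.8
position: [0.4211, 0.267, 0.1267]
ee_rot: [0.886, 0.463, -0.0, 0.0]
ft_force: [-0.7, 0.3, -1.8]
grip_width: 0.575
grasp_force: 42.1
```

```bash
python3 go.py 0.607,0.300,0.126 0.607,0.3,0.051
```

```text
t 26.8 pos [0.4211 0.267  0.1267] yaw 55.22 tilt [ 1.e-04 -5.e-04 -1.e+00] w 0.575 gf 42.07945869932814 q [ 0.09  0.24 -0.83  1.88  0.2   1.1  -1.41]
0.607,0.300,0.126 units [5.33 5.35 0.03]
0.607,0.3,0.051 units [ 0. -0.  3.]
```

Request:
jog_arm(dr=[[0,0,0],[0,0,0],[0,0,0],[0,0,0],[0,0,0],[0,0,0],[0,0,0],[0,0,0],[0,0,0],[0,0,0]], translation=[[0.35,0.35,0],[0.7,0.7,0],[0.7,0.7,0],[0.7,0.7,0],[0.7,0.7,0],[0.7,0.7,0],[0.7,0.7,0],[0.5,0.5,0],[0.28,0.3,0],[0,0,0]], jaw=[0,0,0,0,0,0,0,0,0,0])

```text
clock: 27.8
position: [0.6078, 0.3001, 0.1254]
ee_rot: [0.886, 0.463, -0.001, -0.0]
ft_force: [-1.1, 0.6, -2.4]
grip_width: 0.576
grasp_force: 42.1
```

Request:
jog_arm(dr=[[0,0,0],[0,0,0],[0,0,0],[0,0,0],[0,0,0],[0,0,0],[0,0,0],[0,0,0]], translation=[[0,0,0.4],[0,0,0.7],[0,0,0.7],[0,0,0.6],[0,0,0.3],[0,0,0.15],[0,0,0],[0,0,0]], jaw=[0,0,0,0,0,0,0,0])

```text
clock: 28.6
position: [0.6074, 0.3007, 0.0565]
ee_rot: [0.886, 0.463, 0.001, 0.0]
ft_force: [0.2, -0.6, -0.8]
grip_width: 0.568
grasp_force: 42.0
```

Request:
jog_arm(dr=[[0,0,0],[0,0,0],[0,0,0],[0,0,0],[0,0,0],[0,0,0]], translation=[[0,0,0.08],[0,0,0.08],[0,0,0.04],[0,0,0.03],[0,0,0.02],[0,0,0]], jaw=[0,0,0,0,0,0])

```text
clock: 29.2
position: [0.6071, 0.3005, 0.0497]
ee_rot: [0.886, 0.464, 0.0, 0.0]
ft_force: [0.2, 0.3, -0.6]
grip_width: 0.572
grasp_force: 42.1
```

Request:
jog_arm(dr=[[0,0,0],[0,0,0]], translation=[[0,0,0.03],[0,0,0]], jaw=[0,0])

```text
clock: 29.4
position: [0.6072, 0.3006, 0.0496]
ee_rot: [0.886, 0.464, 0.0, 0.0]
ft_force: [-1.8, -2.5, 4.4]
grip_width: 0.575
grasp_force: 42.8
```

Request:
jog_arm(dr=[[0,0,0],[0,0,0],[0,0,0],[0,0,0],[0,0,0],[0,0,0],[0,0,0],[0,0,0],[0,0,0],[0,0,0]], translation=[[0,0,-0.02],[0,0,0],[0,0,0],[0,0,0],[0,0,-0.4],[0,0,-0.9],[0,0,-1],[0,0,-1],[0,0,-1],[0,0,-0.5]], jaw=[0.62,0.7,0.78,0.8,0.8,0.8,0.8,0.8,1,1])

```text
clock: 30.4
position: [0.6077, 0.3011, 0.1725]
ee_rot: [0.886, 0.464, 0.002, 0.0]
ft_force: [1.4, -0.7, -0.0]
grip_width: 1.001
grasp_force: 0.0
```

```bash
python3 go.py 0.434,0.014,0.168 0.434,0.014,0.02
python3 - <<'E'
from workcell import optics
import cv2,numpy as np
im={n:np.ascontiguousarray(optics.camera(n)["color"][:,:,::-1]) for n in("top","scene")}
for n in im: cv2.imwrite(f"pics/{n}5.png",im[n])
cv2.imwrite("pics/placed4.png",cv2.resize(im["scene"][110:330,280:480],(546,600),interpolation=cv2.INTER_CUBIC))
E
```

```text
t 30.4 pos [0.6077 0.3011 0.1725] yaw 55.23 tilt [ 0.0031  0.0016 -1.    ] w 1.001 gf 0.0 q [-0.05  0.58 -0.71  1.35  0.38  1.34 -1.37]
0.434,0.014,0.168 units [-13.4    0.84   0.14]
0.434,0.014,0.02 units [-0.02 -0.01  5.92]
```

View pics/placed4.png

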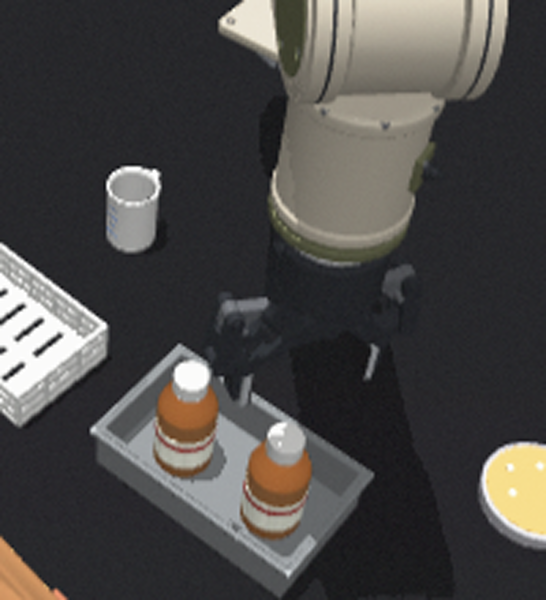

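Both bottles stand in the tub at (186,430) and (277,490). The pouring lip points toward the robot, so I'm turning the tool to keep the pads off it.

Request:
jog_arm(dr=[[0,0,1],[0,0,1],[0,0,1],[0,0,1],[0,0,1],[0,0,1],[0,0,1],[0,0,1],[0,0,1],[0,0,1]], translation=[[0,0,0],[0,0,0],[0,0,0],[0,0,0],[0,0,0],[0,0,0],[0,0,0],[0,0,0],[0,0,0],[0,0,0]], jaw=[1,1,1,1,1,1,1,1,1,1])

```text
clock: 31.5
position: [0.6065, 0.3, 0.1675]
ee_rot: [0.991, 0.131, -0.001, 0.0]
ft_force: [-0.2, 0.5, 0.4]
grip_width: 0.999
grasp_force: 0.0
```

```bash
python3 go.py 0.434,0.014,0.171
```

```text
t 31.5 pos [0.6065 0.3    0.1675] yaw 15.07 tilt [-0.002  -0.0012 -1.    ] w 0.999 gf 0.0 q [-0.12  0.55 -0.59  1.36  0.3   1.32 -2.02]
0.434,0.014,0.171 units [-9.64  9.25 -0.11]
```

Request:
jog_arm(dr=[[0,0,0],[0,0,0],[0,0,0],[0,0,0],[0,0,0],[0,0,0],[0,0,0],[0,0,0],[0,0,0],[0,0,0]], translation=[[-0.88,0.84,0],[-0.88,0.84,0],[-0.88,0.84,0],[-0.88,0.84,0],[-0.88,0.84,0],[-0.88,0.84,0],[-0.88,0.84,0],[-0.88,0.84,0],[-0.88,0.84,0],[-0.88,0.84,0]], jaw=[1,1,1,1,1,1,1,1,1,1])

```text
clock: 32.5
position: [0.4485, 0.0387, 0.1681]
ee_rot: [0.991, 0.132, -0.001, -0.0]
ft_force: [-0.4, 0.6, -0.3]
grip_width: 1.005
grasp_force: 0.0
```

Request:
jog_arm(dr=[[0,0,0],[0,0,0],[0,0,0]], translation=[[-0.84,0.85,0],[0,0,0],[0,0,0]], jaw=[1,1,1])

```text
clock: 32.8
position: [0.4348, 0.0136, 0.1686]
ee_rot: [0.991, 0.132, -0.0, 0.0]
ft_force: [0.7, 1.0, 0.3]
grip_width: 1.001
grasp_force: 0.0
```

```bash
python3 go.py 0.434,0.014,0.02
```

```text
t 32.8 pos [0.4348 0.0136 0.1686] yaw 15.14 tilt [-8.e-04 -2.e-04 -1.e+00] w 1.001 gf 0.0 q [ 0.4  -0.01 -0.52  1.99 -0.01  1.16 -1.43]
0.434,0.014,0.02 units [-0.02 -0.03  5.94]
```

Request:
jog_arm(dr=[[0,0,0],[0,0,0],[0,0,0],[0,0,0],[0,0,0],[0,0,0],[0,0,0],[0,0,0],[0,0,0]], translation=[[0,0,0.9],[0,0,0.9],[0,0,0.9],[0,0,0.9],[0,0,0.9],[0,0,0.8],[0,0,0.4],[0,0,0.15],[0,0,0]], jaw=[1,1,1,1,1,1,1,1,1])

```text
clock: 33.7
position: [0.4353, 0.0145, 0.023]
ee_rot: [0.991, 0.133, -0.0, -0.0]
ft_force: [0.3, 0.4, -0.2]
grip_width: 1.003
grasp_force: 0.0
```

Request:
jog_arm(dr=[[0,0,0],[0,0,0],[0,0,0],[0,0,0],[0,0,0],[0,0,0],[0,0,0],[0,0,0],[0,0,0]], translation=[[0,0,0],[0,0,0],[0,0,0],[0,0,0],[0,0,0],[0,0,0],[0,0,0],[0,0,0],[0,0,0]], jaw=[0.8,0.68,0.64,0.6,0.5,0.4,0.2,0,0], squeeze=20)

```text
clock: 34.6
position: [0.4355, 0.014, 0.0235]
ee_rot: [0.991, 0.132, 0.0, 0.0]
ft_force: [-1.2, -0.4, 5.4]
grip_width: 0.572
grasp_force: 20.1
```

Request:
jog_arm(dr=[[0,0,0],[0,0,0],[0,0,0],[0,0,0],[0,0,0],[0,0,0],[0,0,0]], translation=[[0,0,-0.4],[0,0,-0.8],[0,0,-0.8],[0,0,-0.8],[0,0,-0.2],[0,0,0],[0,0,0]], jaw=[0,0,0,0,0,0,0])

```text
clock: 35.3
position: [0.4348, 0.0139, 0.0975]
ee_rot: [0.991, 0.132, -0.0, 0.0]
ft_force: [-0.4, 0.3, -0.8]
grip_width: 0.575
grasp_force: 20.9
```

```bash
python3 go.py 0.615,-0.005,0.096
python3 - <<'E'
from workcell import optics
import cv2,numpy as np
im={n:np.ascontiguousarray(optics.camera(n)["color"][:,:,::-1]) for n in("top","scene")}
for n in im: cv2.imwrite(f"pics/{n}6.png",im[n])
cv2.imwrite("pics/lift5.png",cv2.resize(im["scene"][100:280,220:400],(600,600),interpolation=cv2.INTER_CUBIC))
E
```

```text
t 35.3 pos [0.4348 0.0139 0.0975] yaw 15.23 tilt [-7.e-04 -2.e-04 -1.e+00] w 0.575 gf 20.929677992062352 q [ 0.39  0.08 -0.53  2.07  0.05  1.   -1.48]
0.615,-0.005,0.096 units [6.76 2.62 0.05]
```

View pics/lift5.png

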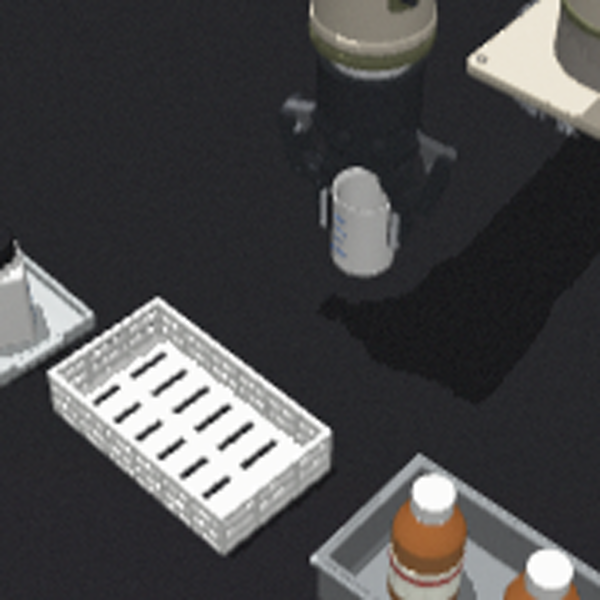

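The beaker is held upright by its body at (362,222). Carrying it over the basket.

Request:
jog_arm(dr=[[0,0,0],[0,0,0],[0,0,0],[0,0,0],[0,0,0],[0,0,0],[0,0,0],[0,0,0],[0,0,0],[0,0,0]], translation=[[0.4,0.15,0],[0.85,0.33,0],[0.85,0.33,0],[0.85,0.33,0],[0.85,0.33,0],[0.85,0.33,0],[0.85,0.33,0],[0.8,0.31,0],[0.46,0.18,0],[0,0,0]], jaw=[0,0,0,0,0,0,0,0,0,0])

```text
clock: 36.4
position: [0.6169, -0.0051, 0.0968]
ee_rot: [0.991, 0.132, -0.0, -0.0]
ft_force: [0.5, 0.8, -0.4]
grip_width: 0.57
grasp_force: 20.9
```

Request:
jog_arm(dr=[[0,0,0],[0,0,0],[0,0,0],[0,0,0],[0,0,0],[0,0,0],[0,0,0],[0,0,0]], translation=[[0,0,0.4],[0,0,0.6],[0,0,0.6],[0,0,0.6],[0,0,0.2],[0,0,0.1],[0,0,0],[0,0,0]], jaw=[0,0,0,0,0,0,0,0])

```text
clock: 37.2
position: [0.616, -0.0047, 0.0362]
ee_rot: [0.991, 0.132, 0.001, 0.0]
ft_force: [0.5, 0.0, -0.2]
grip_width: 0.572
grasp_force: 20.9
```

Request:
jog_arm(dr=[[0,0,0],[0,0,0],[0,0,0],[0,0,0],[0,0,0],[0,0,0],[0,0,0]], translation=[[0,0,0.12],[0,0,0.1],[0,0,0.05],[0,0,0.03],[0,0,0.03],[0,0,0],[0,0,0]], jaw=[0,0,0,0,0,0,0])

```text
clock: 37.9
position: [0.6156, -0.0048, 0.0277]
ee_rot: [0.991, 0.133, 0.0, 0.0]
ft_force: [-2.9, -1.0, 6.5]
grip_width: 0.569
grasp_force: 21.2
```

Request:
jog_arm(dr=[[0,0,0],[0,0,0]], translation=[[0,0,0.02],[0,0,0]], jaw=[0,0])

```text
clock: 38.1
position: [0.6156, -0.0048, 0.0276]
ee_rot: [0.991, 0.132, 0.0, 0.0]
ft_force: [-5.3, -0.1, 10.0]
grip_width: 0.574
grasp_force: 21.6
```

Request:
jog_arm(dr=[[0,0,0],[0,0,0],[0,0,0],[0,0,0],[0,0,0],[0,0,0],[0,0,0],[0,0,0],[0,0,0],[0,0,0]], translation=[[0,0,-0.04],[0,0,0],[0,0,0],[0,0,0],[0,0,-0.3],[0,0,-0.7],[0,0,-1],[0,0,-1],[0,0,-1],[0,0,-1]], jaw=[0.62,0.68,0.74,0.8,0.8,0.8,0.8,0.8,0.8,0.8])

```text
clock: 39.1
position: [0.6155, -0.0047, 0.1544]
ee_rot: [0.991, 0.133, 0.0, 0.0]
ft_force: [1.1, -0.5, -0.6]
grip_width: 0.804
grasp_force: 0.0
```

Request:
jog_arm(dr=[[0,0,0],[0,0,0],[0,0,0],[0,0,0],[0,0,0],[0,0,0],[0,0,0],[0,0,0],[0,0,0],[0,0,0]], translation=[[0,0,-1],[0,0,-1],[-1,0,-1],[-1,0,0],[-1,0,0],[-1,0,0],[-1,0,0],[-0.5,0,0],[0,0,0],[0,0,0]], jaw=[0.8,0.8,0.8,0.8,0.8,0.8,0.8,0.8,0.8,0.8])

```text
clock: 40.1
position: [0.4835, -0.0407, 0.2283]
ee_rot: [0.991, 0.133, 0.001, 0.0]
ft_force: [0.3, 0.0, -0.0]
grip_width: 0.8
grasp_force: 0.0
```

```bash
python3 go.py
python3 - <<'E'
from workcell import optics
import cv2,numpy as np
im={n:np.ascontiguousarray(optics.camera(n)["color"][:,:,::-1]) for n in("top","scene")}
a=cv2.resize(im["scene"][80:330,160:510],(798,570),interpolation=cv2.INTER_CUBIC); cv2.imwrite("pics/end_s.png",a)
cv2.imwrite("pics/end_t.png",cv2.resize(im["top"][150:250,160:460],(798,266),interpolation=cv2.INTER_CUBIC))
E
```

```text
t 40.1 pos [ 0.4835 -0.0407  0.2283] yaw 15.24 tilt [ 1.1e-03 -3.0e-04 -1.0e+00] w 0.8 gf 0.0 q [ 0.46  0.05 -0.49  1.8   0.03  1.29 -1.33]
```

View pics/end_s.png

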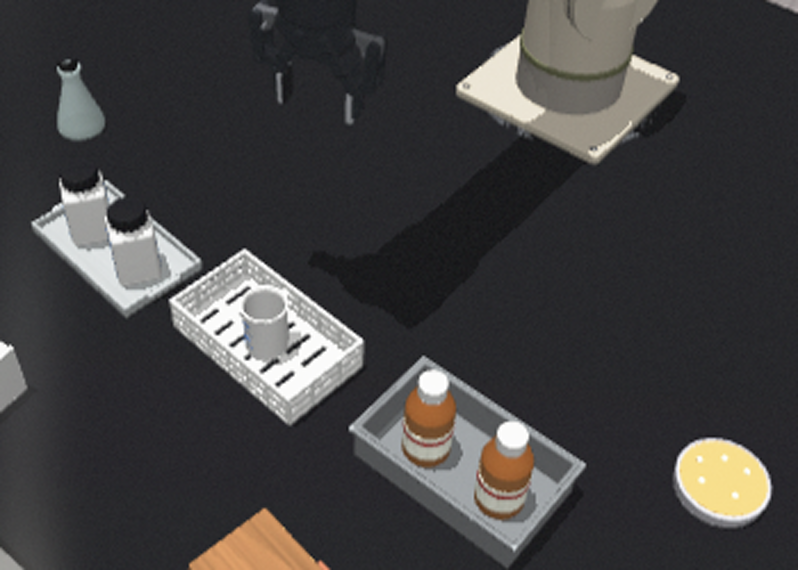

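View pics/end_t.png

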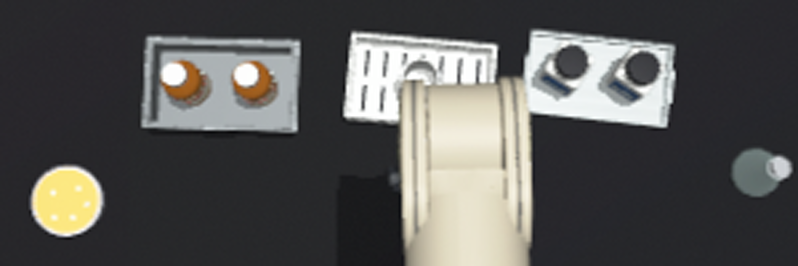

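In the scene view both jars stand in the tray (85,210 and 133,245), both bottles in the tub (428,420 and 503,470) and the beaker in the basket (266,325). The dish and flask are undisturbed and the gripper is clear, so I'm handing in.

```bash
python3 -c "
from workcell import manip
print(manip.hand_in())"
```

```text
the job is handed in; nothing more can be done
None
```

I handed the job in at about 40 s: both powder jars stand in the steel tray, both amber bottles in the spill tub and the beaker in the wash basket, all upright in the final pictures, with the Petri dish and conical flask left alone; no score came back.

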